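# Stamp an aircraft data tag on the bench palm press

### The job

Stamp the aluminium tag that sits on the palm press's feed slide: push the slide fully home under the press, then press the black palm head all the way down to its stop, hold it there for a moment, and let it spring back up. Do not start the stroke before the slide is fully home, leave the slide home afterwards, and leave the other things on the bench where they are.

Things in the scene. Friction and masses are not known exactly. Their poses are not given: they have to be found in the camera images.
- press: grey C-frame bench press, bolted down. Origin on the table under the plunger's axis; x runs from its open front (slide) to the column behind, z up. In mm: base x -130 to 120, 130 wide, 30 high; column x 50 to 105, 70 wide; arm x -35 to 105, 60 wide, z 120 to 170, with a 48 wide collar up to z 185; slide rails to z 48 at y +-43 to 53.
- slide (a joint): how far the feed slide still stands out of its home stop, in m: 0 is fully home, up to 0.075 pulled out to the front (press -x). It runs level on the press base with about 2 N of friction and stays where it is left. It carries the aluminium tag (80 x 50 x 3 mm).
- slide_lip (a point): middle of the front face of the slide's push lip, 75 mm above the table. The lip is an upright dark steel plate at the slide's front end, 80 mm wide (press y), 8 mm thick (behind this point), from z 42 to 87 mm; axes as the press. With the slide home this point is 119 mm in front of the plunger's axis.
- plunger (a joint): how far the palm head is pressed down, in m: 0 is up (spring returned), 0.035 is its stop. The spring takes about 5 N to start and 16 N at the stop.
- head_top (a point): centre of the flat top of the black mushroom-shaped palm head, 68 mm across (flat part 52 mm), 26 mm thick; 250 mm above the table when up, 215 mm at the stop; moves with the head.
- pump_bottle: white hand-cleaner pump bottle with a small black pump head, 72 mm across, 188 mm high, spout to its own -x; origin at the centre of its underside. Not part of the job.
- spray_can: upright can, 64 mm across, 190 mm high; origin at the centre of its underside. Bystander.
- tag_stack: stack of spare aluminium tags, 80 x 50 x 18 mm, lying flat, long side along its x; origin at the centre of its underside. Bystander.
- wrench: steel wrench lying flat, 180 mm long along its x; origin under its middle. Bystander.
- mug: white mug, 80 mm across, 90 mm high, handle at its +y; origin at the centre of its underside. Bystander.
- hammer: hammer lying flat, 280 mm long along its x, head to +x. Bystander.

How it is judged:
By the outcome, as a careful person would: the job done as asked, in the order asked, and still so for the second after the job is handed in, with the robot touching nothing.
It also fails if it takes over 42 s, if anything falls off the work surface, if the arm or the gripper's body presses on something with over 40 N, if the wrist force passes 120 N, or if a joint passes its speed limit or range.

### The arm

A 7-joint arm with a two-finger parallel gripper is mounted at the origin on the work surface. World frame = base frame: x ahead of the robot, y to its left, z up, the work surface at z = 0. Lengths are in m, angles in rad, forces in N, time in s.
With the tool pointing down it reaches from about 0.425 to 0.925 m from the base axis. Payload 6.8 kg.
Tool frame: the origin (TCP) lies midway between the tips of the shut fingers; the grasp point (between the pads) lies 19 mm behind it (r.grip_depth is the distance from the TCP to the grasp point, in m); z points along the fingers, y is the line along which they close (so a half turn about z gives the same grasp; the last joint's range is limited). The gripper opens to 85 mm and grips with 20 to 120 N. Pads are 22 mm wide; open, the fingers measure 114 mm over their backs; the gripper's body (76 mm by 85 mm) begins 54 mm behind the grasp point. The pads swing forward as they close: fully open they stand 13 mm farther back than shut.
Start: joints at [1.14, 0.477, 0.022, 1.555, -0.011, 1.109, -0.083], TCP at [0.214, -0.64, 0.231] pointing down, gripper open.
Joint ranges: [-2.96, 2.96], [-0.34, 2.1], [-1.41, 1.46], [0.24, 2.44], [-1.37, 4.51], [0.17, 1.92], [-2.96, 2.96]. Speed limits (rad/s): [2.39, 2.39, 3.14, 3.14, 3.14, 3.14, 3.14].

### API

Orientations are given as a rotation vector (axis times angle).
In Python, from bench import telemetry, grab_frame, calibration, order, silhouettes, r gives the robot as it stands.
- The arm moves only by the tool apply_moves, never from a script. Its argument "moves" is a list of rows, each a list of 7 numbers: the turn, a rotation vector about the tool's x, y, z scaled (see below), then the shift along the tool's x, y, z scaled (see below), then the opening, from -1 (shut) to 1 (fully open). A call has exactly 8 rows; each row shifts and turns the commanded pose from where the row before left it, along the tool's axes as they then stand; what a row does not reach is not made up. The controller multiplies each number of a shift by 1000 mm and each number of a turn by 6 degrees. A row lasts 1/12 s, in which the tool goes at most 41.7 mm and 7.16 degrees, less where a joint would pass 70% of its speed; a pose out of reach is approached as far as the arm can. A call with a number of a shift or a turn outside -1 to 1 is refused whole. A call with a gripper value outside its range is refused whole. The fingers move at their own pace and stop on an object; "grip_force" is the grip in N (left out, the last holds). Time passes only in rows, so rows that do not move let the fingers close, or fill a call up. It gives the time, the measured TCP pose, the force, the opening and the grip force at its end, in the units of the state.
- telemetry.get_obs(): the state, without advancing time (a new reading comes with each control period).
- grab_frame(name): name is "scene" or "top"; returns the picture (384x512x3 uint8, blue, green, red); there is no depth.
- calibration(name): a dict with "fx", "fy", "cx", "cy" (pixels), "world_from_camera" (4x4, takes a point from camera to world coordinates). Camera axes: x right, y down, z forward; pixel columns grow to the right and rows downward; lengths in m; the calibration is good to about 2 mm. A picture is of the moment at which its call begins. calibration takes no time and is no camera call.
- order.hand_in(): hands the job in; it is judged then, once.
Trained networks look in the newest picture that a camera, given by its name, has taken for a name from the list of things; names that differ only in an ending like _2 or _b are one class to them, and where a whole thing is asked for, a point or a joint stands for the part that bears it (a point fixed in the world has none). Each returns a list of dicts, best first, with "p" (0 to 1); they miss things now and then, are a little off and sometimes report something else, mostly with a low value. They report only what shows in the picture. A call takes as long as a camera call.
- silhouettes(thing, camera): "mask" (384x512 bool, what is visible of it) and "extent" ([centre column, centre row, width, height] in pixels, round what is visible of it).
The state is a dict: "clock": time; "joints": joint angles; "qvel": joint speeds; "tau": joint torques, N m; "tcp_pos": TCP position; "orientation": TCP orientation; "contact_force": force on the tool from outside, world axes, zero at the start; "moment": the same for the moment, N m; "grip_width": finger opening in m; "gripper_force": force on a finger pad.
Only numpy, scipy, OpenCV 4.12 (cv2) and the standard library are available. Lean on these libraries where they do the work, as an engineer would, in place of code of your own. Each camera call takes 0.05 s, during which the arm holds its last target. There are 200 camera calls.

## Working session

There is one attempt and no reset: what is moved stays moved. The work goes in short steps, Python scripts to look and compute and a tool call to move; the robot and the scene stay as the last step left them, time stands still between calls to the robot, and variables do not carry over. Pictures are saved under pics/ and viewed, at most 10 in all, crops included, and the job is handed in when it is done.

Besides the shell and the picture viewer there is one more tool, called after ">>>" by a JSON object that holds its "fn" and its "kwargs". apply_moves: Moves the arm, as the interface text tells. Its arguments: {"type":"object","properties":{"moves":{"type":"array"},"grip_force":{"type":"number"}},"required":["moves"]}

```bash
mkdir -p pics; cat > h.py <<'E'
import numpy as np, cv2
from bench import telemetry, grab_frame, calibration, order, silhouettes, r
def ray(cam,u,v):
    c=calibration(cam);T=np.array(c["world_from_camera"])
    d=T[:3,:3]@np.array([(u-c["cx"])/c["fx"],(v-c["cy"])/c["fy"],1]);return T[:3,3],d
def at_z(cam,u,v,z):
    o,d=ray(cam,u,v);return o+d*(z-o[2])/d[2]
def proj(cam,p):
    c=calibration(cam);T=np.linalg.inv(np.array(c["world_from_camera"]))
    q=T[:3,:3]@np.asarray(p)+T[:3,3];return np.array([c["fx"]*q[0]/q[2]+c["cx"],c["fy"]*q[1]/q[2]+c["cy"]])
def tri(a,b):
    (o1,d1),(o2,d2)=a,b
    A=np.c_[d1,-d2];s=np.linalg.lstsq(A,o2-o1,rcond=None)[0]
    p,q=o1+d1*s[0],o2+d2*s[1];return (p+q)/2,np.linalg.norm(p-q)
E
python3 - <<'E'
from h import *
for n in("scene","top"):
    f=grab_frame(n);cv2.imwrite(f"pics/{n}0.png",f)
    print(n,np.round(calibration(n)["world_from_camera"],3).tolist(),calibration(n)["fx"])
    for t in("press","slide_lip","head_top","pump_bottle","spray_can","tag_stack","wrench","mug","hammer"):
        print(t,[(round(s["p"],2),np.round(s["extent"],1).tolist(),np.round(np.argwhere(s["mask"]).mean(0)[::-1],1).tolist()) for s in silhouettes(t,n)[:2]])
o=telemetry.get_obs();print(o)
E
```

```text
scene [[-0.344, 0.812, -0.472, 1.322], [0.939, 0.303, -0.163, 0.279], [0.011, -0.499, -0.866, 1.543], [0.0, 0.0, 0.0, 1.0]] 468.2827364780864
press [(0.75, [209.5, 215.8, 76.2, 75.0], [209.2, 211.3])]
slide_lip [(0.68, [227.7, 197.1, 39.0, 49.6], [229.4, 196.7])]
head_top [(0.71, [204.6, 190.4, 15.3, 21.9], [203.7, 188.0]), (0.47, [230.5, 197.1, 35.8, 47.0], [229.5, 196.1])]
pump_bottle [(0.58, [237.6, 253.1, 21.1, 41.8], [237.3, 253.8])]
spray_can [(0.86, [171.1, 182.6, 23.1, 44.3], [172.5, 179.8])]
tag_stack [(0.64, [199.6, 176.3, 25.0, 17.7], [196.7, 174.1])]
wrench [(0.61, [260.6, 219.9, 40.9, 30.5], [262.6, 218.9])]
mug [(0.7, [386.2, 228.2, 35.5, 30.2], [384.9, 226.8])]
hammer [(0.8, [141.2, 139.6, 51.4, 56.0], [140.5, 143.9])]
top [[0.039, -0.974, 0.221, 0.203], [-0.999, -0.039, 0.007, 0.003], [0.001, -0.221, -0.975, 1.826], [0.0, 0.0, 0.0, 1.0]] 484.1741176733177
press [(0.85, [292.5, 180.3, 54.6, 81.4], [289.2, 179.2])]
slide_lip [(0.94, [281.8, 199.2, 39.7, 48.3], [280.5, 197.6])]
head_top [(0.84, [294.0, 159.6, 18.8, 18.1], [294.1, 161.7])]
pump_bottle [(0.73, [250.6, 142.
[... 365 characters left out ...]
ray([ 1.13990912,  0.47699876,  0.02243099,  1.55539356, -0.01147615,
        1.10925875, -0.08307036]), 'qvel': array([-6.33143169e-04,  1.73342827e-04,  9.26102149e-05, -2.73661767e-04,
       -1.42522064e-03, -1.12988918e-03, -3.89199416e-04]), 'tau': array([ 3.60599761e-04, -5.96322584e+01,  1.60636000e+00, -2.81544453e+01,
        1.24204761e-02,  1.68095805e-03,  1.99108280e-05]), 'tcp_pos': array([ 0.21411142, -0.64017846,  0.23131208]), 'orientation': array([ 3.10069471e+00,  5.04809905e-01, -6.73573609e-06]), 'contact_force': array([0.531794  , 0.97580076, 0.09126535]), 'moment': array([-0.00440453,  0.02737817, -0.05418067]), 'gripper_force': 0.0, 'grip_width': 0.08535700315007169}
```

```bash
python3 - <<'E'
import cv2,numpy as np
a=cv2.imread("pics/scene0.png")[110:310,110:310];b=cv2.imread("pics/top0.png")[100:280,200:400]
cv2.imwrite("pics/c1.png",np.hstack([cv2.resize(a,None,fx=3,fy=3,interpolation=cv2.INTER_CUBIC)]))
cv2.imwrite("pics/c2.png",cv2.resize(b,None,fx=3,fy=3,interpolation=cv2.INTER_CUBIC))
from h import *
c="scene","top"
print(tri(ray("scene",204.6,190.4),ray("top",294,159.6)))
print(at_z("top",294.0,159.6,.25),at_z("scene",204,188,.25))
E
```

```text
(array([ 0.67455783, -0.0902901 ,  0.23897361]), np.float64(0.00820103277624302))
[ 0.67251324 -0.09356329  0.25      ] [ 0.67183404 -0.08828825  0.25      ]
```

View pics/c1.png

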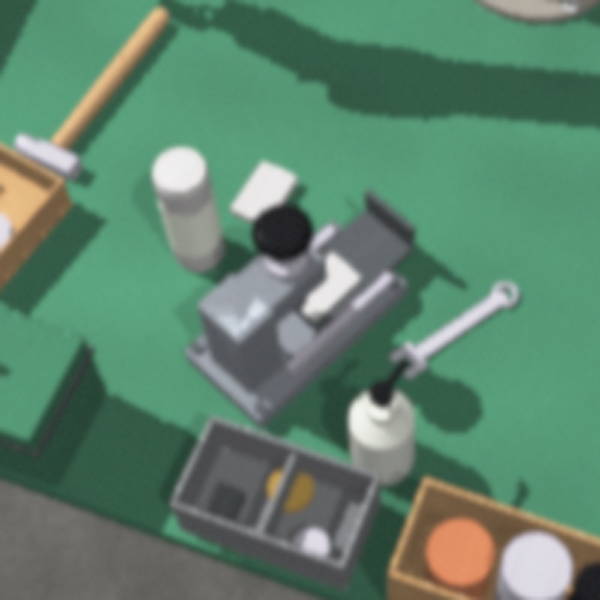

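View pics/c2.png

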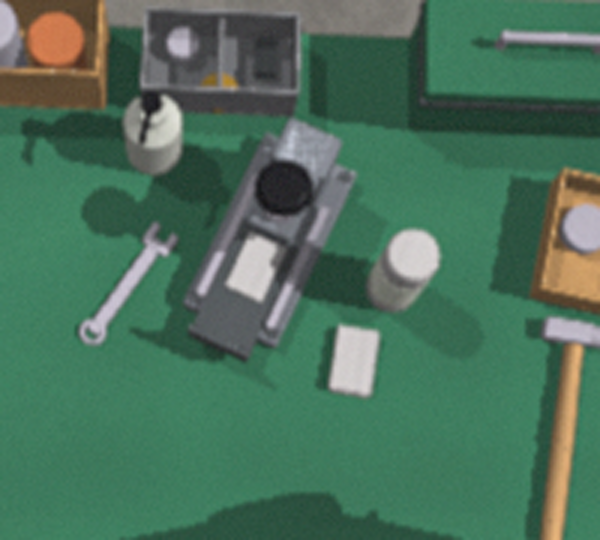

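The scene crop shows the black head at about (282,233), i.e. px (204,188). The lip's top edge runs from (370,193) to (412,235), pulled well out. In the top crop the head is at (284,187), with the lip at bottom left running (190,335) to (248,357) and the press yawed about -23°. I'll fit the press pose to the visible corners.

```bash
cat > fit.py <<'E'
from h import *
from scipy.optimize import least_squares
S=lambda u,v:("scene",u/3+110-.33,v/3+110-.33); T=lambda u,v:("top",u/3+200-.33,v/3+100-.33)
# (model pt mm, observation, moves with slide)
obs=[((0,0,248),S(282,230),0),((0,0,248),T(284,186),0),
((120,-65,30),T(355,175),0),((-130,65,30),T(185,303),0),((-130,-65,30),T(274,346),0),
((120,-65,30),S(187,352),0),((-130,65,30),S(410,283),0),((120,65,30),S(262,412),0),
((-119,40,87),S(413,235),1),((-119,-40,87),S(370,193),1),((-119,40,87),T(190,330),1),((-119,-40,87),T(248,350),1)]
def w(p,m,sl):
    x,y,th,s=p;m=np.array(m)/1000;a=m[0]-(s if sl else 0)
    return np.array([x+np.cos(th)*a-np.sin(th)*m[1],y+np.sin(th)*a+np.cos(th)*m[1],m[2]])
if __name__=="__main__":
    f=lambda p:np.concatenate([proj(o[0],w(p,m,sl))-o[1:] for m,o,sl in obs])
    s=least_squares(f,[.672,-.09,-.4,.05],loss="soft_l1");p=s.x
    print(p,np.degrees(p[2]));print(np.round(f(p).reshape(-1,2),1).tolist())
    np.save("p.npy",p)
    box=lambda x0,x1,y0,y1,z0,z1,sl:[(np.array(a),np.array(b),sl) for a in __import__("itertools").product((x0,x1),(y0,y1),(z0,z1)) for b in __import__("itertools").product((x0,x1),(y0,y1),(z0,z1)) if sum(np.array(a)!=np.array(b))==1]
    E=box(-130,120,-65,65,0,30,0)+box(50,105,-35,35,30,170,0)+box(-35,105,-30,30,120,170,0)+box(-119,-111,-40,40,42,87,1)
    ang=np.linspace(0,2*np.pi,25)
    for r_,z in((34,237),(26,250)):
        c=[np.array((r_*np.cos(t),r_*np.sin(t),z)) for t in ang];E+=[(c[i],c[i+1],0) for i in range(24)]
    out=[]
    for n,(u0,v0) in(("scene",(130,140)),("top",(220,110))):
        im=cv2.resize(cv2.imread(f"pics/{n}0.png")[v0:v0+130,u0:u0+130],None,fx=3,fy=3,interpolation=cv2.INTER_CUBIC)
        for a,b,sl in E:
            q=[tuple(int(k) for k in (proj(n,w(p,e,sl))-(u0,v0)+.33)*3) for e in(a,b)]
            cv2.line(im,*q,(0,0,255) if not sl else (0,255,255),1)
        out.append(im)
    cv2.imwrite("pics/fit.png",np.hstack(out))
    print("lip",w(p,(-119,0,75),1),"head",w(p,(0,0,250),0))
E
python3 fit.py
```

```text
[ 0.6641384  -0.09207218 -0.40356238  0.04185085] -23.12242109547131
[[0.2, -0.4], [-0.9, 0.5], [-0.2, -0.2], [-1.6, 0.3], [-0.1, 0.5], [-1.1, -0.0], [-0.3, 0.1], [-0.7, 3.6], [-0.4, -1.1], [-2.0, -0.2], [-0.8, -1.5], [-0.2, 1.1]]
lip [ 0.51620904 -0.02890653  0.075     ] head [ 0.6641384  -0.09207218  0.25      ]
```

View pics/fit.png

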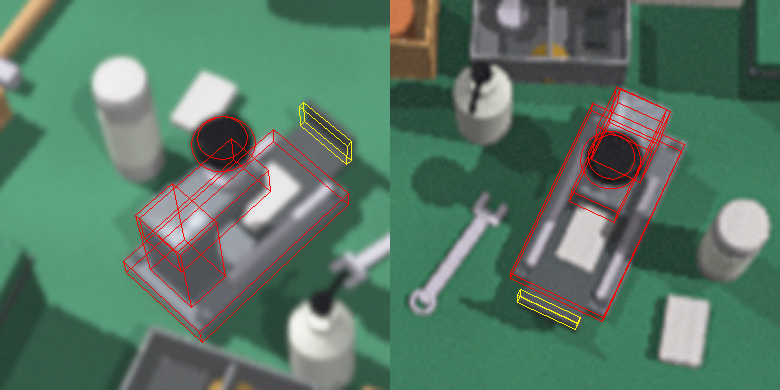

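>>> {"fn": "apply_moves", "kwargs": {"moves": [[0,0,1,0,0,0,-1],[0,0,1,0,0,0,-1],[0,0,1,0,0,0,-1],[0,0,1,0,0,0,-1],[0,0,1,0,0,0,-1],[0,0,1,0,0,0,-1],[0,0,0.93,0,0,0,-1],[0,0,0,0.03,0,0,-1]]}}

```text
clock: 1.67
tcp_pos: [0.2349, -0.6521, 0.2318]
orientation: [3.073, -0.648, -0.007]
contact_force: [-1.9, -1.7, -0.3]
grip_width: 0.0004
gripper_force: 0.0
```

>>> {"fn": "apply_moves", "kwargs": {"moves": [[0,0,0,0,-0.03,0,-1],[0,0,0,0,-0.03,0,-1],[0,0,0,0,-0.03,0,-1],[0,0,0,0,-0.03,0,-1],[0,0,0,0,-0.03,0,-1],[0,0,0,0,-0.03,0,-1],[0,0,0,0,-0.03,0,-1],[0,0,0,0,-0.03,0,-1]]}}

```text
clock: 2.33
tcp_pos: [0.3363, -0.4298, 0.2315]
orientation: [3.078, -0.629, 0.001]
contact_force: [0.4, -0.3, 0.3]
grip_width: -0.0002
gripper_force: 0.0
```

>>> {"fn": "apply_moves", "kwargs": {"moves": [[0,0,0,0,-0.035,0,-1],[0,0,0,0,-0.035,0,-1],[0,0,0,0,-0.035,0,-1],[0,0,0,0,-0.035,0,-1],[0,0,0,0,-0.035,0,-1],[0,0,0,0,-0.035,0,-1],[0,0,0,0,-0.035,0,-1],[0,0,0,0,-0.035,0,-1]]}}

```text
clock: 3.0
tcp_pos: [0.4461, -0.172, 0.2317]
orientation: [3.078, -0.629, 0.001]
contact_force: [0.6, -0.9, -0.7]
grip_width: 0.0002
gripper_force: 0.0
```

>>> {"fn": "apply_moves", "kwargs": {"moves": [[0,0,0,-0.015,-0.035,0,-1],[0,0,0,-0.015,-0.035,0,-1],[0,0,0,-0.007,-0.035,0,-1],[0,0,0,0,-0.03,0,-1],[0,0,0,0,0,0.02,-1],[0,0,0,0,0,0.02,-1],[0,0,0,0,0,0,-1],[0,0,0,0,0,0,-1]]}}

```text
clock: 3.67
tcp_pos: [0.4638, -0.035, 0.1909]
orientation: [3.078, -0.629, -0.003]
contact_force: [0.4, -0.1, 0.4]
grip_width: 0.0005
gripper_force: 0.0
```

```bash
cat > rel.py <<'E'
from h import *
def rel():
    p=np.load("p.npy");o=telemetry.get_obs();c,s=np.cos(p[2]),np.sin(p[2]);R=np.array([[c,s],[-s,c]])
    print(round(o["clock"],2),"press mm",np.round(1000*R@(o["tcp_pos"][:2]-p[:2]),1),"z",round(o["tcp_pos"][2]*1000,1),"F press",np.round(R@o["contact_force"][:2],1),"Fz",round(o["contact_force"][2],1),"yaw",round(np.degrees(2*np.arctan2(*o["orientation"][1::-1])),2))
if __name__=="__main__": rel()
E
python3 rel.py
```

```text
3.67 press mm [-206.6  -26.1] z 190.9 F press [0.4 0. ] Fz 0.4 yaw -23.09
```

>>> {"fn": "apply_moves", "kwargs": {"moves": [[0,0,0,0,-0.026,0.02,-1],[0,0,0,0,0,0.03,-1],[0,0,0,0,0,0.03,-1],[0,0,0,0,0,0.03,-1],[0,0,0,0,0,0.019,-1],[0,0,0,0,0,0,-1],[0,0,0,0,0,0,-1],[0,0,0,0,0,0,-1]]}}

```text
clock: 4.33
tcp_pos: [0.4763, -0.0112, 0.064]
orientation: [-3.077, 0.63, -0.004]
contact_force: [0.1, 0.2, 0.8]
grip_width: 0.0003
gripper_force: 0.0
```

```bash
python3 - <<'E'
from rel import *
rel();a=grab_frame("scene")[140:270,130:260];b=grab_frame("top")[110:240,220:350]
cv2.imwrite("pics/d.png",cv2.resize(np.hstack([a,b]),None,fx=3,fy=3,interpolation=cv2.INTER_CUBIC))
E
```

```text
4.33 press mm [-204.5    0.6] z 64.0 F press [0.  0.2] Fz 0.8 yaw 336.87
```

View pics/d.png

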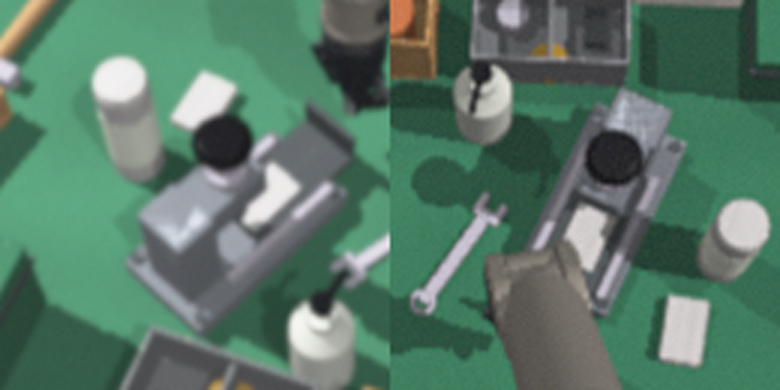

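The left half shows the shut gripper standing in front of the lip at about (350,95), with a clear gap. The top view shows nothing else in the way, so I'll push along tool x.

>>> {"fn": "apply_moves", "kwargs": {"moves": [[0,0,0,0.012,0,0,-1],[0,0,0,0.01,0,0,-1],[0,0,0,0.008,0,0,-1],[0,0,0,0.008,0,0,-1],[0,0,0,0.008,0,0,-1],[0,0,0,0.007,0,0,-1],[0,0,0,0.006,0,0,-1],[0,0,0,0,0,0,-1]]}}

```text
clock: 5.1
tcp_pos: [0.5305, -0.0348, 0.0623]
orientation: [-3.078, 0.63, -0.002]
contact_force: [0.6, -0.6, -0.3]
grip_width: -0.0002
gripper_force: 0.0
```

```bash
python3 rel.py
```

```text
5.1 press mm [-145.4    0.2] z 62.3 F press [ 0.8 -0.3] Fz -0.3 yaw 336.87
```

>>> {"fn": "apply_moves", "kwargs": {"moves": [[0,0,0,0.003,0,0,-1],[0,0,0,0.003,0,0,-1],[0,0,0,0.003,0,0,-1],[0,0,0,0,0,0,-1],[0,0,0,0,0,0,-1],[0,0,0,0,0,0,-1],[0,0,0,0,0,0,-1],[0,0,0,0,0,0,-1]]}}

```text
clock: 5.77
tcp_pos: [0.5375, -0.0376, 0.0624]
orientation: [-3.078, 0.629, -0.001]
contact_force: [-0.6, -0.2, -0.5]
grip_width: 0.0003
gripper_force: 0.0
```

```bash
python3 rel.py
```

```text
5.77 press mm [-137.8    0.4] z 62.4 F press [-0.5 -0.5] Fz -0.5 yaw 336.92
```

>>> {"fn": "apply_moves", "kwargs": {"moves": [[0,0,0,0.003,0,0,-1],[0,0,0,0.003,0,0,-1],[0,0,0,0.002,0,0,-1],[0,0,0,0.002,0,0,-1],[0,0,0,0.002,0,0,-1],[0,0,0,0.002,0,0,-1],[0,0,0,0,0,0,-1],[0,0,0,0,0,0,-1]]}}

```text
clock: 6.43
tcp_pos: [0.5441, -0.0407, 0.0614]
orientation: [3.078, -0.626, -0.019]
contact_force: [-17.8, 7.5, 15.3]
grip_width: -0.0003
gripper_force: 9.8
```

```bash
python3 - <<'E'
from rel import *
rel();a=grab_frame("scene")[140:270,130:260]
cv2.imwrite("pics/e.png",cv2.resize(a,None,fx=4,fy=4,interpolation=cv2.INTER_CUBIC))
E
```

```text
6.43 press mm [-130.6    0.2] z 61.4 F press [-19.4  -0.1] Fz 15.3 yaw -22.98
```

View pics/e.png

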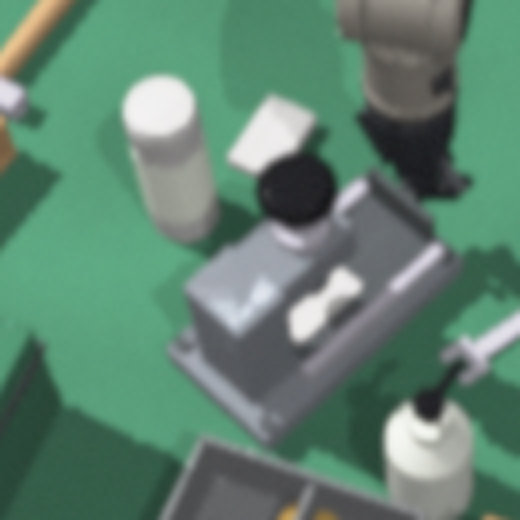

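The slide stopped at TCP press x = -130.6 mm with 19 N resistance. That matches home (-119 mm minus the 11 mm finger half-width), and in the picture the lip at about (400,205) sits against the base front. Next I'll retract, lift, and move over the head.

>>> {"fn": "apply_moves", "kwargs": {"moves": [[0,0,0,-0.015,0,0,-1],[0,0,0,-0.02,0,0,-1],[0,0,0,-0.02,0,0,-1],[0,0,0,0,0,-0.03,-1],[0,0,0,0,0,-0.03,-1],[0,0,0,0,0,-0.035,-1],[0,0,0,0,0,-0.035,-1],[0,0,0,0,0,-0.035,-1]]}}

```text
clock: 7.15
tcp_pos: [0.4998, -0.0217, 0.2292]
orientation: [-3.078, 0.629, -0.002]
contact_force: [0.9, 0.3, -0.1]
grip_width: 0.0
gripper_force: 0.0
```

>>> {"fn": "apply_moves", "kwargs": {"moves": [[0,0,0,0,0,-0.035,-1],[0,0,0,0,0,-0.035,-1],[0,0,0,0.02,0,0,-1],[0,0,0,0.03,0,0,-1],[0,0,0,0.03,0,0,-1],[0,0,0,0.03,0,0,-1],[0,0,0,0,0,0,-1],[0,0,0,0,0,0,-1]]}}

```text
clock: 7.82
tcp_pos: [0.6017, -0.0657, 0.2966]
orientation: [3.077, -0.631, -0.001]
contact_force: [0.1, 0.1, -0.1]
grip_width: 0.0001
gripper_force: 0.0
```

```bash
python3 - <<'E'
from rel import *
rel()
for n in("scene","top"):
    cv2.imwrite(f"pics/{n}0.png",grab_frame(n))
    for t in("slide_lip","head_top"):
        print(n,t,[(round(s["p"],2),np.round(s["extent"],1).tolist()) for s in silhouettes(t,n)[:2]])
p=np.load("p.npy");p[3]=0;np.save("p.npy",p)
s=open("fit.py").read().replace("s=least_squares(f,[.672,-.09,-.4,.05],loss=\"soft_l1\");p=s.x","p=np.load('p.npy')").replace("pics/fit.png","pics/fit2.png")
exec(s)
E
```

```text
7.82 press mm [-67.7  -0.3] z 296.6 F press [0.1 0.2] Fz -0.1 yaw -23.18
scene slide_lip [(0.67, [219.1, 205.9, 38.3, 50.8])]
scene head_top [(0.88, [205.2, 187.6, 18.7, 22.5])]
top slide_lip [(0.61, [272.4, 196.6, 10.3, 23.0])]
top head_top []
[ 0.6641384  -0.09207218 -0.40356238  0.        ] -23.12242109547131
[[0.2, -0.4], [-0.9, 0.5], [-0.2, -0.2], [-1.6, 0.3], [-0.1, 0.5], [-1.1, -0.0], [-0.3, 0.1], [-0.7, 3.6], [-8.4, 6.3], [-10.1, 7.0], [4.1, -11.6], [4.6, -9.1]]
lip [ 0.55469792 -0.04534124  0.075     ] head [ 0.6641384  -0.09207218  0.25      ]
```

View pics/fit2.png

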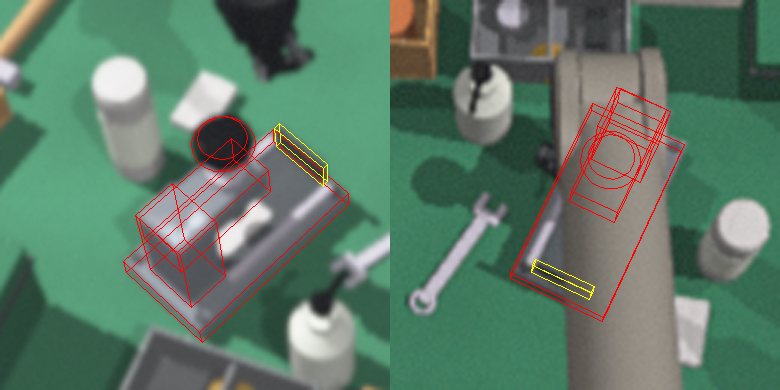

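The model drawn at slide = 0 lies on the visible lip at about (300,155) in the left half, so the slide is home. Now over the head and down.

>>> {"fn": "apply_moves", "kwargs": {"moves": [[0,0,0,0.025,0,0,-1],[0,0,0,0.025,0,0,-1],[0,0,0,0.018,0,0,-1],[0,0,0,0,0,0.01,-1],[0,0,0,0,0,0.015,-1],[0,0,0,0,0,0.01,-1],[0,0,0,0,0,0,-1],[0,0,0,0,0,0,-1]]}}

```text
clock: 8.78
tcp_pos: [0.6624, -0.0909, 0.2618]
orientation: [3.078, -0.628, -0.002]
contact_force: [1.1, 1.0, 0.1]
grip_width: 0.0002
gripper_force: 0.0
```

```bash
python3 rel.py
```

```text
8.78 press mm [-2.   0.4] z 261.8 F press [0.6 1.4] Fz 0.1 yaw -23.06
```

>>> {"fn": "apply_moves", "kwargs": {"moves": [[0,0,0,0,0,0.006,-1],[0,0,0,0,0,0.006,-1],[0,0,0,0,0,0.006,-1],[0,0,0,0,0,0.006,-1],[0,0,0,0,0,0.006,-1],[0,0,0,0,0,0.006,-1],[0,0,0,0,0,0,-1],[0,0,0,0,0,0,-1]]}}

```text
clock: 9.45
tcp_pos: [0.6639, -0.0912, 0.2282]
orientation: [-3.078, 0.629, -0.003]
contact_force: [-4.8, 1.2, 11.6]
grip_width: 0.0001
gripper_force: 5.8
```

```bash
python3 rel.py
```

```text
9.45 press mm [-0.6  0.7] z 228.2 F press [-4.9 -0.8] Fz 11.6 yaw 336.92
```

>>> {"fn": "apply_moves", "kwargs": {"moves": [[0,0,0,0,0,0.006,-1],[0,0,0,0,0,0.006,-1],[0,0,0,0,0,0.004,-1],[0,0,0,0,0,0.003,-1],[0,0,0,0,0,0.002,-1],[0,0,0,0,0,0,-1],[0,0,0,0,0,0,-1],[0,0,0,0,0,0,-1]]}}

```text
clock: 10.12
tcp_pos: [0.6641, -0.0912, 0.2148]
orientation: [-3.077, 0.63, -0.009]
contact_force: [-21.2, 0.4, 48.8]
grip_width: -0.0002
gripper_force: 24.6
```

```bash
python3 rel.py
```

```text
10.12 press mm [-0.3  0.8] z 214.8 F press [-19.7  -7.9] Fz 48.8 yaw 336.88
```

>>> {"fn": "apply_moves", "kwargs": {"moves": [[0,0,0,0,0,-0.001,-1],[0,0,0,0,0,0,-1],[0,0,0,0,0,0,-1],[0,0,0,0,0,0,-1],[0,0,0,0,0,0,-1],[0,0,0,0,0,0,-1],[0,0,0,0,0,0,-1],[0,0,0,0,0,0,-1]]}}

```text
clock: 10.78
tcp_pos: [0.6641, -0.0912, 0.2149]
orientation: [-3.077, 0.629, -0.008]
contact_force: [-19.1, 2.0, 44.4]
grip_width: 0.0002
gripper_force: 22.1
```

>>> {"fn": "apply_moves", "kwargs": {"moves": [[0,0,0,0,0,0,-1],[0,0,0,0,0,0,-1],[0,0,0,0,0,0,-1],[0,0,0,0,0,0,-1],[0,0,0,0,0,-0.008,-1],[0,0,0,0,0,-0.01,-1],[0,0,0,0,0,-0.01,-1],[0,0,0,0,0,-0.01,-1]]}}

```text
clock: 11.45
tcp_pos: [0.6638, -0.0912, 0.2465]
orientation: [-3.078, 0.629, -0.004]
contact_force: [0.2, 0.1, 5.6]
grip_width: -0.0002
gripper_force: 2.5
```

>>> {"fn": "apply_moves", "kwargs": {"moves": [[0,0,0,0,0,-0.01,-1],[0,0,0,0,0,-0.02,-1],[0,0,0,0,0,-0.03,-1],[0,0,0,-0.035,0,0,-1],[0,0,0,-0.035,0,0,-1],[0,0,0,-0.035,0,0,-1],[0,0,0,-0.035,0,0,-1],[0,0,0,-0.035,0,0,-1]]}}

```text
clock: 12.12
tcp_pos: [0.5005, -0.0222, 0.3039]
orientation: [3.078, -0.629, -0.0]
contact_force: [0.3, 0.2, 1.0]
grip_width: -0.0
gripper_force: 0.0
```

>>> {"fn": "apply_moves", "kwargs": {"moves": [[0,0,0,0,0.035,0,-1],[0,0,0,0,0.035,0,-1],[0,0,0,0,0.035,0,-1],[0,0,0,0,0.035,0,-1],[0,0,0,0,0.035,0,-1],[0,0,0,0,0.035,0,-1],[0,0,0,0,0,0,-1],[0,0,0,0,0,0,-1]]}}

```text
clock: 12.78
tcp_pos: [0.4189, -0.2176, 0.3041]
orientation: [3.076, -0.636, -0.0]
contact_force: [0.3, 0.1, -0.6]
grip_width: -0.0
gripper_force: 0.0
```

```bash
python3 - <<'E'
from rel import *
rel()
for n in("scene","top"): cv2.imwrite(f"pics/{n}0.png",grab_frame(n))
s=open("fit.py").read().replace("s=least_squares(f,[.672,-.09,-.4,.05],loss=\"soft_l1\");p=s.x","p=np.load('p.npy')").replace("pics/fit.png","pics/fit3.png")
exec(s)
E
```

```text
12.78 press mm [-176.3 -211.8] z 304.1 F press [0.2 0.2] Fz -0.6 yaw -23.35
[ 0.6641384  -0.09207218 -0.40356238  0.        ] -23.12242109547131
[[0.2, -0.4], [-0.9, 0.5], [-0.2, -0.2], [-1.6, 0.3], [-0.1, 0.5], [-1.1, -0.0], [-0.3, 0.1], [-0.7, 3.6], [-8.4, 6.3], [-10.1, 7.0], [4.1, -11.6], [4.6, -9.1]]
lip [ 0.55469792 -0.04534124  0.075     ] head [ 0.6641384  -0.09207218  0.25      ]
```

View pics/fit3.png

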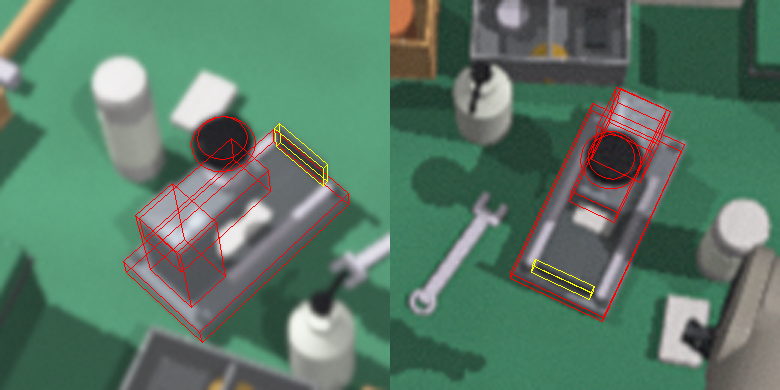

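The head is back up at (222,143) left and (613,158) right, the lip sits at the home outline, the bystanders haven't moved, and the gripper is clear.

```bash
python3 -c "
from bench import order
print(order.hand_in())"
```

```text
the job is handed in; nothing more can be done
None
```

The tag is stamped and the job handed in: slide pushed home, then the palm head pressed to its stop, held about 1 s and let spring back up; the slide is still home and the other items I could see hadn't moved.

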